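# Stack the tubs and jars in their drip dishes

### The arm

A 6-joint arm with a two-finger parallel gripper is mounted at the origin on a cart in front of the work surface, level with it; the furniture and walls round the work are solid. World frame = base frame: x ahead of the robot, y to its left, z up, the work surface at z = 0. Lengths are in mm, angles in rad, forces in N, time in s.
With the tool pointing down it reaches from about 300 to 775 mm from the base axis. Payload 14.6 kg.
Tool frame: the origin (TCP) lies at the centre of the arm's flange, where the gripper is bolted on; the fingertips stand 199 mm ahead of it and the grasp point (between the pads) lies 180 mm ahead of it; z points along the fingers, y is the line along which they close (so a half turn about z gives the same grasp; the last joint's range is limited). The gripper opens to 94 mm and grips with 3 to 60 N. Pads are 16 mm wide; open, the fingers measure 119 mm over their backs; the gripper's body (75 mm by 177 mm) begins 78 mm behind the grasp point.
Start: joints at [1.188, 0.3, 1.521, -0, 1.321, -0.067], TCP at [170.815, 522.793, 404.646] pointing down, gripper open.
Joint ranges: [-3.03, 3.03], [-0.79, 2.21], [0.23, 2.52], [-1.04, 4.18], [0, 3.07], [-2.55, 2.55]. Speed limits (rad/s): [2.22, 2.22, 2.57, 3.14, 3.14, 3.14].

### API

Orientations are given as a 3x3 rotation matrix whose columns are the frame's x, y, z axes.
In Python, from rig import * gives the robot as it stands. The module is installed in compiled form; this text tells all that it offers.
- The arm moves only by the shell command python3 -m pendant 'ROWS' [FORCE]. ROWS is JSON, a list of rows, each an object with "gripper": the opening, from -1 (shut) to 1 (fully open); "xyz": the shift along the tool's x, y, z as a fraction of full scale, a list of three; "turn": the turn, a rotation vector about the tool's x, y, z as a fraction of full scale, a list of three. In form: [{"gripper": gripper, "xyz": [x, y, z], "turn": [rx, ry, rz]}, ...]. A call has 1 to 8 rows; each row shifts and turns the commanded pose from where the row before left it, along the tool's axes as they then stand; what a row does not reach is not made up. Full scale, the value 1, is 25 mm for a shift and 0.08 rad for a turn. A row lasts 1/10 s, in which the tool goes at most 50 mm and 8.59 degrees, less where a joint would pass 70% of its speed; a pose out of reach is approached as far as the arm can. A call with a number of a shift or a turn outside -1 to 1 is refused whole. A call with a gripper value outside its range is refused whole. The fingers move at their own pace and stop on an object; FORCE is the grip in N (left out, the last holds). Time passes only in rows, so rows that do not move let the fingers close. It gives the time, the measured TCP pose, the force, the opening and the grip force at its end, in the units of the state.
- get_state(): the state, without advancing time (a new reading comes with each control period).
- capture(name): name is "scene" or "top" or "wrist"; returns a dict with "image" (400x640x3 uint8, red, green, blue), "range_z" (400x640 float32, mm along the optical axis (not along the pixel's ray), 0 where there is no reading), "vfov" (degrees; the focal length in pixels is half the picture's height over the tangent of half this angle, whatever the lens; pixels are square), "cx", "cy" (the principal point, pixels), "distortion" ([k1, k2, p1, p2, k3] as OpenCV has them; the pictures are not rectified), "pose" (4x4, takes a point from camera to world coordinates); the wrist camera has in their place "tool_from_camera" (4x4, takes a point from camera to tool coordinates, whose origin is the TCP and whose axes are the flange's). Camera axes: x right, y down, z forward; pixel columns grow to the right and rows downward; lengths in mm; the calibration is good to about 2 mm. A picture is of the moment at which its call begins: read the wrist's pose just before it.
- close_job(): hands the job in; it is judged then, once.
The state is a dict: "t": time; "joint_positions": joint angles; "qvel": joint speeds; "joint_torque": joint torques, N m; "ee_pos": TCP position; "eef_rot": TCP orientation; "force": force on the tool from outside, world axes, zero at the start; "torque": the same for the moment, N m; "finger_gap": finger opening in mm; "finger_force": force on a finger pad.
Only numpy, scipy, OpenCV 4.12 (cv2) and the standard library are available. Lean on these libraries where they do the work, as an engineer would, in place of code of your own. Each camera call takes 0.05 s, during which the arm holds its last target. There are 200 camera calls.

### The job

Tidy the decorating table into two stacks of nearly equal height: stand the taller lidded tub in the round dark steel dish with the squat, wide glass jar on top of its lid, and the shorter lidded tub in the square dark steel dish with the tall, slim glass jar on top of its lid. Every piece must stand upright and well centred on what is under it; tip nothing over, and leave the squeeze bottle and the tape roll where they are.

Things in the scene. Friction and masses are not known exactly. Their poses are not given: they have to be found in the camera images.
- tall_tub: The taller of the two opaque lidded tubs: cream all over with a broad, slightly greyer band round the lower body and a flat cream lid. Upright and round, 115 mm high; body 62 mm across up to 101 mm, lid 66 mm across from there to the flat top. About 0.2 kg. Goes into the round dish. Origin: centre of its underside; z up.
- short_tub: The shorter of the two opaque lidded tubs: pink-and-white bands with a flat dark pink lid. Upright and round, 96 mm high; body 62 mm across up to 82 mm, lid 66 mm across from there to the flat top. About 0.2 kg. Goes into the square dish. Origin: centre of its underside; z up.
- squat_jar: The wider, lower of the two glass jars: amber contents, ochre screw lid. Upright and round, 100 mm high, 57 mm across (body and lid alike; lid from 84 mm up). About 0.28 kg. Goes on the lid of the tall tub. Origin: centre of its underside; z up.
- slim_jar: The slimmer, higher of the two glass jars: dark brown spice, black screw lid. Upright and round, 125 mm high; body 44 mm across up to 103 mm, lid 48 mm across from there up. About 0.18 kg. Goes on the lid of the short tub. Origin: centre of its underside; z up.
- round_dish: Shallow round dark steel drip dish, fixed to the table: 88 mm across outside, 82 mm inside, rim 11 mm high, inner floor 3 mm above the table. Origin: centre of its underside, z up.
- square_dish: Shallow square dark steel drip dish, fixed to the table: 88 x 88 mm outside, 82 x 82 mm inside, rim 11 mm high, inner floor 3 mm above the table. Origin: centre of its underside, z up; x and y along its sides. (Overhead, a fixed wire shelf hangs 0.62 m above the back of the table, from x = 0.60 m on: keep carries low there.)
- squeeze_bottle: Bystander, loose, to be left alone: small white squeeze bottle with a pink nozzle, standing upright, 38 mm across and 88 mm high. Origin: centre of its underside; z up.
- tape_roll: Bystander, loose, to be left alone: green roll of tape lying flat, 75 mm across and 48 mm high, open core. Origin: centre of its underside; z up.

How it is judged:
By the outcome, as a careful person would: the job done as asked, in the order asked, and still so for the second after the job is handed in, with the robot touching nothing.
It also fails if it takes over 90 s, if anything falls off the work surface, if the arm or the gripper's body presses on something with over 40 N, if the wrist force passes 120 N, or if a joint passes its speed limit or range.

## Working session

There is one attempt and no reset: what is moved stays moved. The work goes in short steps, Python scripts to look and compute and a shell command to move; the robot and the scene stay as the last step left them, time stands still between calls to the robot, and variables do not carry over. Pictures are saved under pics/ and viewed, at most 14 in all, crops included, and the job is handed in when it is done.

```bash
mkdir -p pics; python3 - <<'E'
from rig import *
import cv2,numpy as np
s=get_state();print(s)
for n in("top","scene"):
    c=capture(n);cv2.imwrite(f"pics/{n}0.png",c["image"][:,:,::-1]);np.savez(n+"0.npz",**c)
    print(n,c["vfov"],c["cx"],c["cy"],c["distortion"],np.round(c["pose"],3).tolist())
E
```

```text
{'t': 0.0, 'joint_positions': array([ 1.18836215e+00,  3.00492033e-01,  1.52157708e+00, -2.66859822e-06,
        1.32068957e+00, -6.66212335e-02]), 'qvel': array([-0.00169471, -0.00072349,  0.0001133 ,  0.00012956, -0.00068252,
       -0.00120729]), 'joint_torque': array([ 9.66912557e-04, -5.31803298e+01, -3.52722323e+01,  7.08350586e-02,
        2.44040682e-02, -5.50211814e-05]), 'ee_pos': array([170.82798622, 522.76936041, 404.07640244]), 'eef_rot': array([[-9.50544392e-01,  3.10588428e-01, -4.32740948e-04],
       [ 3.10588720e-01,  9.50543778e-01, -1.08276163e-03],
       [ 7.50459823e-05, -1.16361746e-03, -9.99999320e-01]]), 'force': array([0.15598005, 0.05469689, 0.52514774]), 'torque': array([ 0.02324005, -0.00237607, -0.05453236]), 'finger_force': 0.0, 'finger_gap': 94.04315980783909}
top 49.69859291918129 319.2707344602712 201.54940608082973 [-0.0258765  0.         0.         0.         0.       ] [[0.006, -0.993, 0.118, 450.923], [-1.0, -0.008, -0.013, -55.913], [0.014, -0.118, -0.993, 939.702], [0.0, 0.0, 0.0, 1.0]]
scene 51.1937768687156 323.42929549727756 197.17044936058664 [-0.01706971  0.          0.          0.          0.        ] [[0.793, -0.452, 0.408, 175.501], [-0.609, -0.583, 0.537, -558.705], [-0.005, -0.675, -0.738, 734.097], [0.0, 0.0, 0.0, 1.0]]
```

View pics/top0.png

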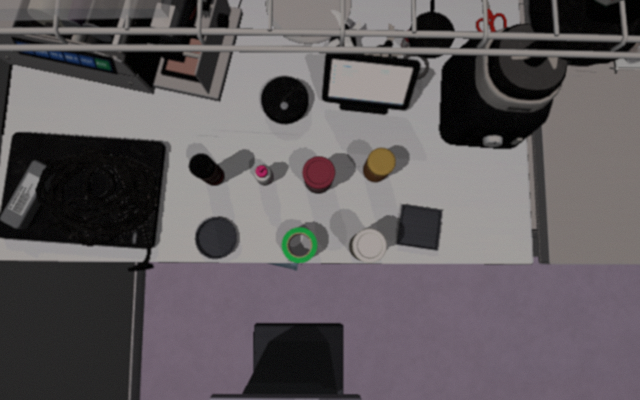

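View pics/scene0.png

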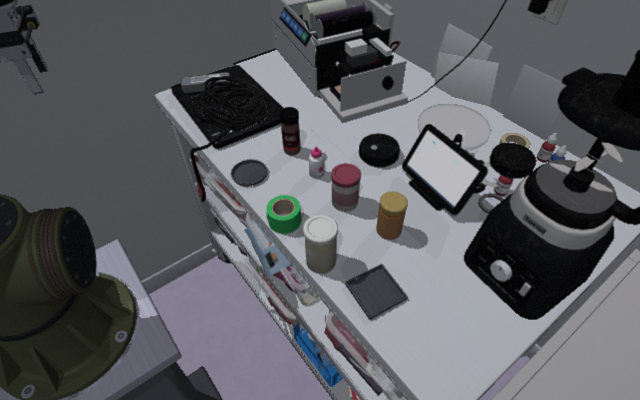

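Top view, with pixel positions:

| Object | Pixel |
|---|---|
| Slim jar | (203,163) |
| Squeeze bottle | (262,172) |
| Short tub | (319,172) |
| Squat jar | (379,162) |
| Round dish | (217,237) |
| Tape roll | (300,244) |
| Tall tub | (368,244) |
| Square dish | (419,227) |

The scene view agrees with this layout. Next I'll measure positions from colour masks plus rays onto known heights.

```bash
cat > h.py <<'E'
import numpy as np,cv2
def K(c):
    h=c["image"].shape[0];f=h/2/np.tan(np.radians(float(c["vfov"]))/2)
    return np.array([[f,0,float(c["cx"])],[0,f,float(c["cy"])],[0,0,1]])
def ray(c,px,z,pose=None):
    P=c["pose"] if pose is None else pose
    u=cv2.undistortPoints(np.float64(px).reshape(-1,1,2),K(c),np.float64(c["distortion"])).reshape(-1,2)
    d=np.c_[u,np.ones(len(u))]@P[:3,:3].T
    return P[:3,3]+d*((z-P[2,3])/d[:,2])[:,None]
def cloud(c,pose=None):
    P=c["pose"] if pose is None else pose
    h,w=c["range_z"].shape
    uv=np.stack(np.meshgrid(np.arange(w),np.arange(h)),-1).reshape(-1,1,2).astype(float)
    u=cv2.undistortPoints(uv,K(c),np.float64(c["distortion"])).reshape(-1,2)
    p=np.c_[u,np.ones(len(u))]*c["range_z"].reshape(-1,1)
    return (p@P[:3,:3].T+P[:3,3]).reshape(h,w,3)
E
python3 - <<'E'
from h import *
SE={"top":dict(tall=(368,244,115),short=(319,170,96),squat=(380,160,100),slim=(201,162,125),bottle=(262,170,88),tape=(300,244,48),rdish=(217,237,11),sdish=(419,227,11)),
"scene":dict(tall=(321,228,115),short=(346,174,96),squat=(392,202,100),slim=(290,115,125),rdish=(250,173,11),sdish=(376,291,11))}
for n in SE:
    c=dict(np.load(n+"0.npz"));C=cloud(c);hsv=cv2.cvtColor(c["image"],cv2.COLOR_RGB2HSV);im=c["image"]
    print(n)
    for k,(u,v,z) in SE[n].items():
        p=ray(c,[(u,v)],z)[0]
        D=np.hypot(C[...,0]-p[0],C[...,1]-p[1])
        m=(D<(60 if 'dish' in k else 48))&(abs(C[...,2]-z)<9)
        if 'dish' in k: m=(D<70)&(im.max(2)<95)&(C[...,2]<25)
        q=m.astype(np.uint8);_,lab,st,ce=cv2.connectedComponentsWithStats(q)
        if len(st)<2: print(k,p,'none',C[v,u]);continue
        i=1+np.argmax(st[1:,4]);cn=max(cv2.findContours((lab==i).astype(np.uint8),0,1)[0],key=len)
        w=ray(c,cn.reshape(-1,2),z)[:,:2].astype(np.float32)
        (cc,r)=cv2.minEnclosingCircle(w);rect=cv2.minAreaRect(w)
        print(k,'circ',np.round(cc,1),'d',round(2*r,1),'rect',np.round(rect[0],1),np.round(rect[1],1),round(rect[2],1),'z',round(float(np.median(C[lab==i][:,2])),1),'rgb',np.median(im[lab==i],0))
E
```

```text
top
tall circ [ 466.2 -162.7] d 65.8 rect [ 466.6 -162.7] [63.1 64.6] 89.9 z 112.1 rgb [162. 155. 152.]
short circ [610.5 -64.8] d 66.0 rect [610.5 -64.8] [63.6 63.9] 45.7 z 93.1 rgb [103.  39.  50.]
squat circ [ 632.6 -189.1] d 57.6 rect [ 632.5 -189.2] [54.8 57.4] 45.2 z 97.7 rgb [129. 104.  53.]
slim circ [616.8 161.2] d 48.1 rect [617.2 161.3] [45.9 45.9] 46.7 z 122.8 rgb [5. 5. 5.]
bottle circ [615.9  51.2] d 6.4 rect [615.7  51.8] [5.5 5.4] 63.7 z 84.6 rgb [132.   30.5  72. ]
tape circ [467.7 -26.5] d 73.8 rect [468.  -27.2] [71.6 72. ] 0.4 z 46.3 rgb [ 40. 139.  64.]
rdish circ [482.5 151.3] d 93.6 rect [483.1 151.7] [88.5 92.1] 19.1 z 1.8 rgb [46. 46. 50.]
sdish circ [ 509.3 -276.4] d 133.0 rect [ 510.4 -271.2] [118.6  90.5] 83.0 z 1.1 rgb [46. 45. 49.]
scene
tall circ [ 464.2 -168.2] d 70.2 rect [ 463.5 -168.2] [69.  64.3] 52.2 z 113.7 rgb [184.  185.  184.5]
short circ [608.1 -71.1] d 71.8 rect [607.3 -71. ] [68.4 63.7] 51.8 z 94.6 rgb [117.  57.  72.]
squat circ [ 629.5 -194.8] d 62.3 rect [ 630.  -196.1] [60.9 54.9] 47.2 z 99.4 rgb [142. 124.  80.]
slim circ [614.5 154.8] d 55.0 rect [613.4 155.3] [53.1 46.1] 54.8 z 124.3 rgb [ 9.  9. 10.]
rdish circ [479.3 147.6] d 95.7 rect [480.7 147.6] [86.7 94.1] 0.4 z 3.5 rgb [59. 61. 68.]
sdish circ [ 506.  -288.9] d 125.1 rect [ 506.2 -288.7] [94.9 90.1] 81.9 z 3.3 rgb [60. 62. 69.]
```

```bash
python3 -m pendant '[{"gripper":1,"xyz":[0,0,0],"turn":[0,0,-1]},{"gripper":1,"xyz":[0,0,0],"turn":[0,0,-1]},{"gripper":1,"xyz":[0,0,0],"turn":[0,0,-1]},{"gripper":1,"xyz":[0,0,0],"turn":[0,0,-0.95]}]' 20
python3 -m pendant '[{"gripper":1,"xyz":[-0.5,-1,0],"turn":[0,0,0]},{"gripper":1,"xyz":[-1,-1,0],"turn":[0,0,0]},{"gripper":1,"xyz":[-1,-1,0],"turn":[0,0,0]},{"gripper":1,"xyz":[-1,-1,0],"turn":[0,0,0]},{"gripper":1,"xyz":[-1,-1,0],"turn":[0,0,0]},{"gripper":1,"xyz":[-1,-1,0],"turn":[0,0,0]},{"gripper":1,"xyz":[-1,-1,0],"turn":[0,0,0]},{"gripper":1,"xyz":[-1,-1,0],"turn":[0,0,0]}]'
python3 -m pendant '[{"gripper":1,"xyz":[-1,-1,0],"turn":[0,0,0]},{"gripper":1,"xyz":[-1,-1,0],"turn":[0,0,0]},{"gripper":1,"xyz":[-1,-1,0],"turn":[0,0,0]},{"gripper":1,"xyz":[-1,-1,0],"turn":[0,0,0]},{"gripper":1,"xyz":[0,-1,0],"turn":[0,0,0]},{"gripper":1,"xyz":[0,-1,0],"turn":[0,0,0]},{"gripper":1,"xyz":[0,0,0],"turn":[0,0,0]}]'
python3 - <<'E'
from rig import *
from h import *
s=get_state();print(s["ee_pos"],s["eef_rot"],s["joint_positions"])
c=capture("wrist");T=np.eye(4);T[:3,:3]=s["eef_rot"];T[:3,3]=s["ee_pos"];c["pose"]=T@c["tool_from_camera"]
np.savez("w0.npz",**c);cv2.imwrite("pics/w0.png",c["image"][:,:,::-1]);print(np.round(c["pose"],2).tolist())
E
```

```text
t: 0.5
ee_pos: [170.8, 522.8, 404.3]
eef_rot: [[-1.0, -0.003, -0.0], [-0.003, 1.0, -0.001], [0.0, -0.001, -1.0]]
force: [0.2, -0.6, 0.0]
finger_gap: 94.0
finger_force: 0.0
t: 1.3
ee_pos: [359.1, 321.6, 404.5]
eef_rot: [[-1.0, -0.0, -0.0], [-0.0, 1.0, -0.0], [0.0, -0.0, -1.0]]
force: [0.4, 0.7, 0.7]
finger_gap: 94.1
finger_force: 0.0
t: 2.0
ee_pos: [458.5, 170.9, 404.4]
eef_rot: [[-1.0, 0.002, -0.001], [0.002, 1.0, -0.0], [0.001, -0.0, -1.0]]
force: [-0.5, 0.4, -0.4]
finger_gap: 94.1
finger_force: 0.0
[458.54422363 170.9187474  404.41393249] [[-9.99997334e-01  2.22381049e-03 -6.22225095e-04]
 [ 2.22410468e-03  9.99997415e-01 -4.72513630e-04]
 [ 6.21172706e-04 -4.73896264e-04 -9.99999695e-01]] [ 2.81969759e-01  1.64816353e-01  1.68795371e+00 -2.92201078e-04
  1.28955173e+00 -1.28652140e+00]
[[0.0, 0.97, 0.24, 388.54], [1.0, -0.0, -0.0, 171.49], [0.0, 0.24, -0.97, 384.13], [0.0, 0.0, 0.0, 1.0]]
```

View pics/w0.png

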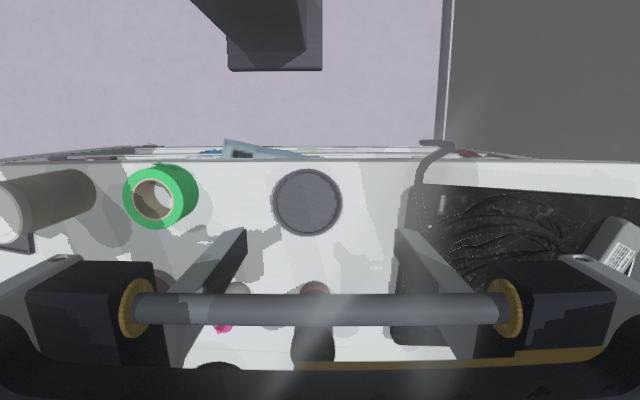

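Wrist view: the round dish is at about (307,203), the tape roll at (160,197), the slim jar at (313,340) and the tall tub at the left edge. I'll measure the dish here and compare it with the top-view value.

```bash
cat >> h.py <<'E'
def blob(c,seed,z,R,lo=0,hi=255,zlo=-20,zhi=25):
    "dark blob / level patch near the seed pixel; contour cast onto plane z"
    C=cloud(c);p=ray(c,[seed],z)[0];D=np.hypot(C[...,0]-p[0],C[...,1]-p[1]);b=c["image"].max(2)
    m=((D<R)&(b>=lo)&(b<=hi)&(C[...,2]>zlo)&(C[...,2]<zhi)).astype(np.uint8)
    m=cv2.morphologyEx(m,cv2.MORPH_CLOSE,np.ones((5,5)))
    m=cv2.morphologyEx(m,cv2.MORPH_OPEN,np.ones((9,9)))
    cn=max(cv2.findContours(m,0,1)[0],key=cv2.contourArea)
    w=ray(c,cn.reshape(-1,2),z)[:,:2].astype(np.float32)
    return cv2.fitEllipse(w),cv2.minAreaRect(w)
E
python3 - <<'E'
from h import *
c=dict(np.load("w0.npz"));print(c["image"][203,307],c["image"][203,240],c["image"][203,272:280].max(1),c["image"][203,337:346].max(1))
print(np.round(cloud(c)[203,[250,280,307,330]],1))
for hi in (120,150): print(blob(c,(307,203),5,60,0,hi))
C=cloud(c);m=(abs(C[...,2]-48)<6)&(np.hypot(C[...,0]-468,C[...,1]+27)<60);w=C[m][:,:2].astype(np.float32);print('tape',cv2.minAreaRect(w))
t=dict(np.load("top0.npz"))
for hi in (70,85,100): print('top',blob(t,(217,237),8,60,0,hi)[0],blob(t,(419,227),8,60,0,hi)[1])
s=dict(np.load("scene0.npz"))
for hi in (85,100): print('scene',blob(s,(250,173),8,60,0,hi)[0],blob(s,(376,291),8,70,0,hi)[1])
for n,q in(('top',t),('scene',s)): 
    C=cloud(q);print([ (k,np.round(np.nanmedian(C[v-2:v+3,u-2:u+3].reshape(-1,3),0),1)) for k,u,v in ((('sd',419,227),('rd',217,237),('table',260,210)) if n=='top' else (('sd',376,291),('rd',250,173)))])
E
```

```text
[107 111 117] [213 218 218] [125 112 113 109  82 102 106 114] [ 86  85  91 110 123 167 208 219 219]
[[484.9  78.   -0.9]
 [484.1 118.5   2.8]
 [484.3 154.    2.3]
 [484.3 184.2   2.3]]
(((483.45794677734375, 153.40066528320312), (87.48220825195312, 88.52352142333984), 172.52613830566406), ((483.3801574707031, 153.31314086914062), (87.89739227294922, 86.01515197753906), 89.89572143554688))
(((483.6095275878906, 153.31039428710938), (89.5832748413086, 90.83990478515625), 174.90101623535156), ((483.45428466796875, 153.380615234375), (90.34210205078125, 88.70647430419922), 89.89677429199219))
tape ((467.367431640625, -26.54666519165039), (72.7564468383789, 75.0492172241211), 0.809320330619812)
top ((482.6379699707031, 153.28981018066406), (85.90833282470703, 88.03705596923828), 11.847314834594727) ((509.1835021972656, -282.2531433105469), (93.95691680908203, 87.00260162353516), 81.86788940429688)
top ((483.08575439453125, 152.5906524658203), (87.09384155273438, 90.87725067138672), 17.116031646728516) ((509.7545471191406, -276.47894287109375), (107.11656951904297, 88.80803680419922), 83.22138214111328)
top ((482.9294738769531, 152.0765380859375), (88.66474151611328, 92.8016586303711), 14.763080596923828) ((509.7380065917969, -277.1547546386719), (108.5208511352539, 90.52369689941406), 82.27230072021484)
scene ((482.2939147949219, 150.4611053466797), (84.79519653320312, 93.44658660888672), 165.89590454101562) ((507.6246337890625, -287.7215576171875), (93.1460952758789, 90.16712188720703), 81.6676254272461)
scene ((482.1313781738281, 149.4925079345703), (87.62445068359375, 96.4959945678711), 172.24879455566406) ((507.7155456542969, -286.9669494628906), (99.58628845214844, 90.49282836914062), 81.74259948730469)
[('sd', array([ 508.4, -286.1,    0.6])), ('rd', array([483.6, 153. ,   1.6])), ('table', array([543.4,  61.3,  -1.8]))]
[('sd', array([ 509.7, -287.9,    2.7])), ('rd', array([485.1, 153.2,   2.1]))]
```

Round dish is at (483,153), and both views agree. Moving on to the tall tub.

```bash
python3 -m pendant '[{"gripper":1,"xyz":[-0.1,-0.9,0],"turn":[0,0,0]},{"gripper":1,"xyz":[0,-0.9,0],"turn":[0,0,0]},{"gripper":1,"xyz":[0,-0.9,0],"turn":[0,0,0]},{"gripper":1,"xyz":[0,-0.9,0],"turn":[0,0,0]},{"gripper":1,"xyz":[0,-0.9,0],"turn":[0,0,0]},{"gripper":1,"xyz":[0,-0.9,0],"turn":[0,0,0]},{"gripper":1,"xyz":[0,-0.9,0],"turn":[0,0,0]},{"gripper":1,"xyz":[0,-0.9,0],"turn":[0,0,0]}]'
python3 -m pendant '[{"gripper":1,"xyz":[0,-0.9,0],"turn":[0,0,0]},{"gripper":1,"xyz":[0,-0.9,0],"turn":[0,0,0]},{"gripper":1,"xyz":[0,-0.9,0],"turn":[0,0,0]},{"gripper":1,"xyz":[0,-0.9,0],"turn":[0,0,0]},{"gripper":1,"xyz":[0,-0.9,0],"turn":[0,0,0]},{"gripper":1,"xyz":[0,-0.9,0],"turn":[0,0,0]},{"gripper":1,"xyz":[0,-0.9,0],"turn":[0,0,0]},{"gripper":1,"xyz":[0,0,0],"turn":[0,0,0]}]'
cat >> h.py <<'E'
def wrist(name):
    from rig import get_state,capture
    s=get_state();c=capture("wrist");T=np.eye(4);T[:3,:3]=s["eef_rot"];T[:3,3]=s["ee_pos"];c["pose"]=T@c["tool_from_camera"]
    np.savez(name+".npz",**c);cv2.imwrite(f"pics/{name}.png",c["image"][:,:,::-1]);return s,c
E
python3 - <<'E'
from h import *
s,c=wrist("w1");print(s["ee_pos"],s["joint_positions"])
C=cloud(c)
for k,x,y,z,R in(("tall",466,-163,115,40),):
    m=(abs(C[...,2]-z)<5)&(np.hypot(C[...,0]-x,C[...,1]-y)<R);w=C[m][:,:2].astype(np.float32)
    print(k,cv2.minEnclosingCircle(w),np.median(C[m][:,2]))
E
```

```text
t: 2.85
ee_pos: [461.1, -7.2, 404.6]
eef_rot: [[-1.0, -0.001, -0.0], [-0.001, 1.0, 0.0], [0.0, 0.0, -1.0]]
force: [-0.3, 0.5, -0.7]
finger_gap: 94.1
finger_force: 0.0
t: 3.65
ee_pos: [461.3, -165.6, 404.4]
eef_rot: [[-1.0, 0.001, -0.0], [0.001, 1.0, 0.0], [0.0, 0.0, -1.0]]
force: [0.1, 0.6, -0.6]
finger_gap: 94.4
finger_force: 0.0
[ 461.32404592 -165.62853169  404.35859889] [-4.19419975e-01  1.66585431e-01  1.68602103e+00 -1.07568633e-04
  1.28933433e+00 -1.98912857e+00]
tall ((467.2042236328125, -163.00909423828125), 33.2447509765625) 113.3685801714997
```

View pics/w1.png

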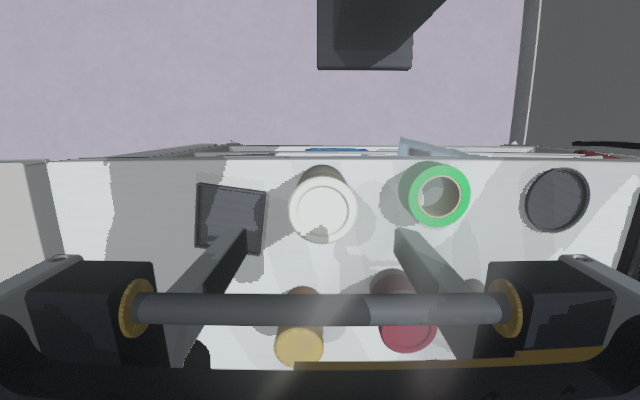

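View: tall tub at (323,203), square dish (231,218), tape (438,195), squat jar (299,335), short tub (405,320). Wrist and top agree that the tall tub is at (467,-163), so I'll descend and grip.

```bash
python3 -m pendant '[{"gripper":1,"xyz":[-0.24,0.1,0],"turn":[0,0,0]},{"gripper":1,"xyz":[0,0,1],"turn":[0,0,0]},{"gripper":1,"xyz":[0,0,1],"turn":[0,0,0]},{"gripper":1,"xyz":[0,0,1],"turn":[0,0,0]},{"gripper":1,"xyz":[0,0,1],"turn":[0,0,0]},{"gripper":1,"xyz":[0,0,1],"turn":[0,0,0]},{"gripper":1,"xyz":[0,0,1],"turn":[0,0,0]},{"gripper":1,"xyz":[0,0,0.16],"turn":[0,0,0]}]'
python3 -m pendant '[{"gripper":1,"xyz":[0,0,0],"turn":[0,0,0]},{"gripper":0,"xyz":[0,0,0],"turn":[0,0,0]},{"gripper":0,"xyz":[0,0,0],"turn":[0,0,0]},{"gripper":0,"xyz":[0,0,0],"turn":[0,0,0]},{"gripper":0,"xyz":[0,0,0],"turn":[0,0,0]},{"gripper":0,"xyz":[0,0,0],"turn":[0,0,0]},{"gripper":0,"xyz":[0,0,0],"turn":[0,0,0]},{"gripper":0,"xyz":[0,0,0],"turn":[0,0,0]}]' 20
```

```text
t: 4.5
ee_pos: [467.0, -160.7, 248.4]
eef_rot: [[-1.0, -0.002, -0.004], [-0.002, 1.0, 0.002], [0.004, 0.002, -1.0]]
force: [-0.6, 0.5, -0.2]
finger_gap: 94.1
finger_force: 0.0
t: 5.3
ee_pos: [467.1, -162.3, 251.0]
eef_rot: [[-1.0, -0.0, 0.001], [-0.0, 1.0, -0.0], [-0.001, -0.0, -1.0]]
force: [0.3, -0.3, 5.6]
finger_gap: 63.8
finger_force: 20.0
```

```bash
python3 -m pendant '[{"gripper":0,"xyz":[0,0,-0.6],"turn":[0,0,0]},{"gripper":0,"xyz":[0,0,-1],"turn":[0,0,0]},{"gripper":0,"xyz":[0,0,-1],"turn":[0,0,0]},{"gripper":0,"xyz":[0,0,-1],"turn":[0,0,0]},{"gripper":0,"xyz":[0,0.4,0],"turn":[0,0,0]},{"gripper":0,"xyz":[0,0.8,0],"turn":[0,0,0]},{"gripper":0,"xyz":[0,0.8,0],"turn":[0,0,0]},{"gripper":0,"xyz":[0,0.8,0],"turn":[0,0,0]}]'
python3 -m pendant '[{"gripper":0,"xyz":[0,0.8,0],"turn":[0,0,0]},{"gripper":0,"xyz":[0,0.8,0],"turn":[0,0,0]},{"gripper":0,"xyz":[0,0.8,0],"turn":[0,0,0]},{"gripper":0,"xyz":[0,0.8,0],"turn":[0,0,0]},{"gripper":0,"xyz":[0,0.8,0],"turn":[0,0,0]},{"gripper":0,"xyz":[0,0.8,0],"turn":[0,0,0]},{"gripper":0,"xyz":[0,0.8,0],"turn":[0,0,0]},{"gripper":0,"xyz":[0,0.8,0],"turn":[0,0,0]}]'
python3 -m pendant '[{"gripper":0,"xyz":[-0.4,0.8,0],"turn":[0,0,0]},{"gripper":0,"xyz":[-0.25,0.8,0],"turn":[0,0,0]},{"gripper":0,"xyz":[0,0.8,0],"turn":[0,0,0]},{"gripper":0,"xyz":[0,0.4,0],"turn":[0,0,0]},{"gripper":0,"xyz":[0,0,0],"turn":[0,0,0]},{"gripper":0,"xyz":[0,0,0],"turn":[0,0,0]}]'
python3 - <<'E'
from h import *
s,c=wrist("w2");print(s["ee_pos"],s["eef_rot"],s["force"])
C=cloud(c);p=s["ee_pos"];m=(abs(C[...,2]-(p[2]-251+115))<7)&(np.hypot(C[...,0]-p[0],C[...,1]-p[1])<45)
print(cv2.minEnclosingCircle(C[m][:,:2].astype(np.float32)),np.median(C[m][:,2]))
E
```

```text
t: 6.1
ee_pos: [466.6, -90.9, 339.1]
eef_rot: [[-1.0, 0.0, -0.002], [0.0, 1.0, 0.001], [0.002, 0.001, -1.0]]
force: [-0.2, 0.1, -1.9]
finger_gap: 63.7
finger_force: 20.0
t: 6.9
ee_pos: [466.4, 69.1, 339.1]
eef_rot: [[-1.0, -0.0, -0.002], [-0.0, 1.0, -0.0], [0.002, -0.0, -1.0]]
force: [0.8, 0.1, -1.1]
finger_gap: 63.7
finger_force: 20.0
t: 7.5
ee_pos: [482.9, 137.6, 340.1]
eef_rot: [[-1.0, -0.001, -0.001], [-0.001, 1.0, -0.0], [0.001, -0.0, -1.0]]
force: [-0.6, 0.5, -1.4]
finger_gap: 63.6
finger_force: 20.0
[482.93476302 137.57977883 340.07174785] [[-9.99999436e-01 -5.08411062e-04 -9.32550757e-04]
 [-5.08069598e-04  9.99999804e-01 -3.66361729e-04]
 [ 9.32736836e-04 -3.65887722e-04 -9.99999498e-01]] [-0.57992554  0.5486574  -1.43193034]
((473.43115234375, 137.5472412109375), 43.902130126953125) 202.81558221503616
```

View pics/w2.png

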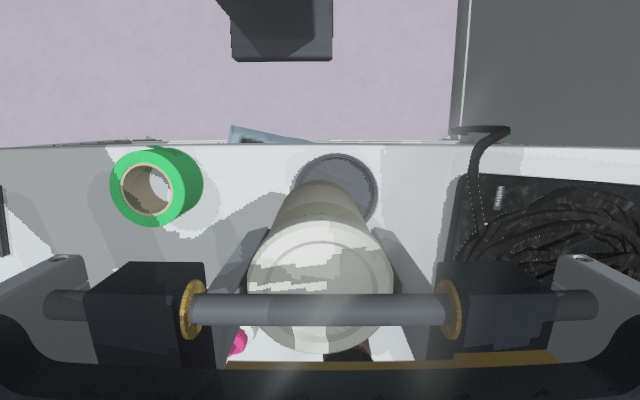

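The tub is held upright and the dish is at (337,190). Shifting 15 mm in +y, then lowering.

```bash
python3 -m pendant '[{"gripper":0,"xyz":[0,0.6,0],"turn":[0,0,0]},{"gripper":0,"xyz":[0,0,0],"turn":[0,0,0]},{"gripper":0,"xyz":[0,0,0.8],"turn":[0,0,0]},{"gripper":0,"xyz":[0,0,0.8],"turn":[0,0,0]},{"gripper":0,"xyz":[0,0,0.8],"turn":[0,0,0]},{"gripper":0,"xyz":[0,0,0.6],"turn":[0,0,0]},{"gripper":0,"xyz":[0,0,0.2],"turn":[0,0,0]},{"gripper":0,"xyz":[0,0,0],"turn":[0,0,0]}]'
python3 -m pendant '[{"gripper":0,"xyz":[0,0,0],"turn":[0,0,0]},{"gripper":0,"xyz":[0,0,0.08],"turn":[0,0,0]},{"gripper":0,"xyz":[0,0,0],"turn":[0,0,0]}]'
```

```text
t: 8.35
ee_pos: [483.1, 152.8, 260.4]
eef_rot: [[-1.0, -0.0, -0.001], [-0.0, 1.0, -0.0], [0.001, -0.0, -1.0]]
force: [-0.2, -0.6, -1.2]
finger_gap: 63.7
finger_force: 20.0
t: 8.65
ee_pos: [483.2, 152.9, 259.0]
eef_rot: [[-1.0, -0.0, 0.001], [-0.0, 1.0, 0.0], [-0.001, 0.0, -1.0]]
force: [-0.3, -0.1, -2.0]
finger_gap: 63.8
finger_force: 20.0
```

```bash
python3 -m pendant '[{"gripper":0,"xyz":[0,0,0.1],"turn":[0,0,0]},{"gripper":0,"xyz":[0,0,0.08],"turn":[0,0,0]},{"gripper":0,"xyz":[0,0,0],"turn":[0,0,0]}]'
```

```text
t: 8.95
ee_pos: [483.2, 152.9, 254.2]
eef_rot: [[-1.0, -0.0, 0.0], [-0.0, 1.0, 0.0], [-0.0, 0.0, -1.0]]
force: [0.8, -0.3, -1.4]
finger_gap: 63.7
finger_force: 20.0
```

```bash
python3 -m pendant '[{"gripper":0,"xyz":[0,0,0.06],"turn":[0,0,0]},{"gripper":0,"xyz":[0,0,0],"turn":[0,0,0]}]'
```

```text
t: 9.15
ee_pos: [483.6, 152.8, 254.0]
eef_rot: [[-1.0, -0.0, 0.003], [-0.0, 1.0, 0.0], [-0.003, 0.0, -1.0]]
force: [-1.8, -3.4, 13.3]
finger_gap: 63.8
finger_force: 20.0
```

```bash
python3 -m pendant '[{"gripper":1,"xyz":[0,0,0],"turn":[0,0,0]},{"gripper":1,"xyz":[0,0,0],"turn":[0,0,0]},{"gripper":1,"xyz":[0,0,0],"turn":[0,0,0]},{"gripper":1,"xyz":[0,0,0],"turn":[0,0,0]},{"gripper":1,"xyz":[0,0,-0.5],"turn":[0,0,0]},{"gripper":1,"xyz":[0,0,-1],"turn":[0,0,0]},{"gripper":1,"xyz":[0,0,-1],"turn":[0,0,0]},{"gripper":1,"xyz":[0,0,-1],"turn":[0,0,0]}]'
python3 -m pendant '[{"gripper":1,"xyz":[0,0,-1],"turn":[0,0,0]},{"gripper":1,"xyz":[0,0,-1],"turn":[0,0,0]},{"gripper":1,"xyz":[0,0,-0.4],"turn":[0,0,0]},{"gripper":1,"xyz":[0,0,0],"turn":[0,0,0]}]'
python3 - <<'E'
from h import *
s,c=wrist("w3");print(s["ee_pos"],s["finger_gap"])
C=cloud(c);m=(abs(C[...,2]-118)<5)&(np.hypot(C[...,0]-483,C[...,1]-153)<45)
print(cv2.minEnclosingCircle(C[m][:,:2].astype(np.float32)),np.median(C[m][:,2]))
E
```

```text
t: 9.95
ee_pos: [483.0, 152.8, 342.0]
eef_rot: [[-1.0, -0.0, 0.0], [-0.0, 1.0, 0.0], [-0.0, 0.0, -1.0]]
force: [0.1, 1.0, -0.8]
finger_gap: 93.9
finger_force: 0.0
t: 10.35
ee_pos: [483.0, 152.8, 401.5]
eef_rot: [[-1.0, -0.0, 0.002], [-0.0, 1.0, 0.001], [-0.002, 0.001, -1.0]]
force: [-0.4, 0.2, -0.8]
finger_gap: 94.1
finger_force: 0.0
[483.04883312 152.84602932 401.46914061] 94.06507992012011
((483.24530029296875, 151.84542846679688), 33.1242790222168) 116.35818934154008
```

View pics/w3.png

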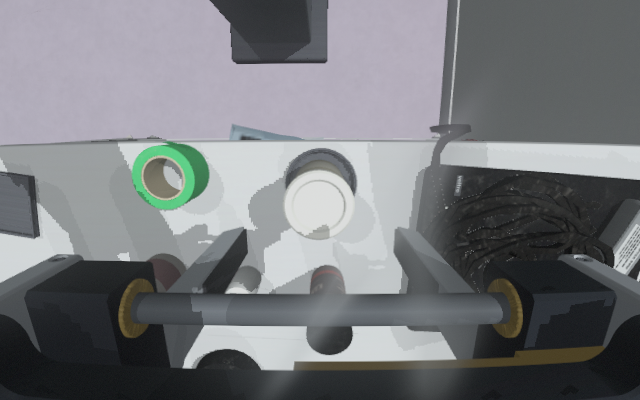

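Tall tub stands at (483.2,152), well centred in the dish. Next, the squat jar at (633,-189).

```bash
python3 -m pendant '[{"gripper":1,"xyz":[-0.4,-0.9,0],"turn":[0,0,0]},{"gripper":1,"xyz":[-0.4,-0.9,0],"turn":[0,0,0]},{"gripper":1,"xyz":[-0.4,-0.9,0],"turn":[0,0,0]},{"gripper":1,"xyz":[-0.4,-0.9,0],"turn":[0,0,0]},{"gripper":1,"xyz":[-0.4,-0.9,0],"turn":[0,0,0]},{"gripper":1,"xyz":[-0.4,-0.9,0.2],"turn":[0,0,0]},{"gripper":1,"xyz":[-0.4,-0.9,0.2],"turn":[0,0,0]},{"gripper":1,"xyz":[-0.4,-0.9,0.2],"turn":[0,0,0]}]'
python3 -m pendant '[{"gripper":1,"xyz":[-0.4,-0.9,0.2],"turn":[0,0,0]},{"gripper":1,"xyz":[-0.4,-0.9,0.2],"turn":[0,0,0]},{"gripper":1,"xyz":[-0.4,-0.9,0.2],"turn":[0,0,0]},{"gripper":1,"xyz":[-0.4,-0.9,0.2],"turn":[0,0,0]},{"gripper":1,"xyz":[-0.4,-0.9,0],"turn":[0,0,0]},{"gripper":1,"xyz":[-0.4,-0.9,0],"turn":[0,0,0]},{"gripper":1,"xyz":[-0.4,-0.9,0],"turn":[0,0,0]},{"gripper":1,"xyz":[0,0,0],"turn":[0,0,0]}]'
python3 - <<'E'
from h import *
s,c=wrist("w4");print(s["ee_pos"],s["joint_positions"])
C=cloud(c)
for k,x,y,z in(('squat',632.5,-189,100),('short',610.5,-65,96)):
    m=(abs(C[...,2]-z)<5)&(np.hypot(C[...,0]-x,C[...,1]-y)<36)
    if m.sum()>20: print(k,m.sum(),cv2.minEnclosingCircle(C[m][:,:2].astype(np.float32)),np.median(C[m][:,2]))
print(blob(c,(231,218),5,70,0,115) if 0 else '')
c=dict(np.load("w1.npz"));print(c["image"][218,[180,205,231,250]])
for hi in(90,110): print(blob(c,(231,218),5,75,0,hi))
C=cloud(c)
for k,x,y,z in(('squat',632.5,-189,100),('short',610.5,-65,96)):
    m=(abs(C[...,2]-z)<5)&(np.hypot(C[...,0]-x,C[...,1]-y)<36)
    if m.sum()>20: print(k,m.sum(),cv2.minEnclosingCircle(C[m][:,:2].astype(np.float32)),np.median(C[m][:,2]))
E
```

```text
t: 11.2
ee_pos: [563.4, -28.1, 383.2]
eef_rot: [[-1.0, -0.0, -0.003], [-0.0, 1.0, 0.0], [0.003, 0.0, -1.0]]
force: [0.1, -0.2, -0.7]
finger_gap: 93.8
finger_force: 0.0
t: 12.0
ee_pos: [633.5, -186.8, 362.7]
eef_rot: [[-1.0, 0.002, -0.003], [0.002, 1.0, 0.001], [0.003, 0.001, -1.0]]
force: [-0.5, 0.5, -1.0]
finger_gap: 94.1
finger_force: 0.0
[ 633.47970291 -186.80886786  362.72056645] [-3.42177321e-01  5.81805996e-01  1.21807311e+00 -3.12266467e-04
  1.34447596e+00 -1.91092626e+00]
squat 3337 ((634.8401489257812, -190.1852264404297), 28.70616340637207) 99.26003467786398
short 4502 ((611.8967895507812, -65.01666259765625), 33.61865234375) 94.35963275952577

[[152 155 157]
 [ 71  74  77]
 [100 103 109]
 [103 106 112]]
(((498.71771240234375, -319.57421875), (23.871967315673828, 116.02117156982422), 80.08528900146484), ((504.3666687011719, -320.3626403808594), (24.678852081298828, 91.4134292602539), 79.45999145507812))
(((509.09661865234375, -289.04351806640625), (97.54623413085938, 108.38053131103516), 80.05858612060547), ((509.2061462402344, -286.63214111328125), (91.67190551757812, 91.3580093383789), 82.0885009765625))
squat 1552 ((633.8684692382812, -190.56666564941406), 29.22643280029297) 99.17001406978139
short 1281 ((612.416748046875, -65.58898162841797), 32.623634338378906) 94.31766458594348
```

View pics/w4.png

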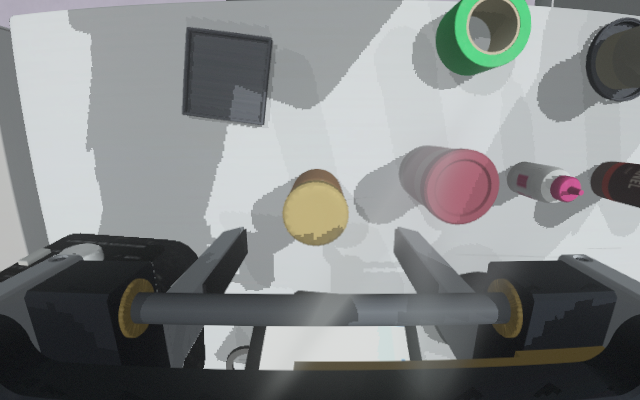

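View: squat jar lid at (316,212), short tub (460,186), square dish (228,77). Checking the body clearance, then gripping the squat jar at (634,-190).

```bash
python3 - <<'E'
from h import *
for f in("w4","top0","scene0"):
    c=dict(np.load(f+".npz"));C=cloud(c);m=(abs(C[...,0]-634)<60)&(abs(C[...,1]+190)<110)&(C[...,2]>110)&(C[...,2]<330)
    print(f,m.sum(),C[m].min(0) if m.any() else '',C[m].max(0) if m.any() else '')
c=dict(np.load("w4.npz"));
for hi in(105,120): print(blob(c,(228,77),6,70,0,hi))
E
python3 -m pendant '[{"gripper":1,"xyz":[0,-0.12,0.6],"turn":[0,0,0]},{"gripper":1,"xyz":[0,0,0.9],"turn":[0,0,0]}]'
```

```text
w4 72473 [ 598.0080778  -267.04930317  162.0513961 ] [ 644.12932117 -104.85784161  302.7560907 ]
top0 0  
scene0 0  
(((502.1347351074219, -290.7388000488281), (88.15821838378906, 110.23410034179688), 33.296634674072266), ((508.5081481933594, -286.1558532714844), (91.35779571533203, 90.25747680664062), 81.69515228271484))
(((508.2614440917969, -286.24237060546875), (105.3149185180664, 106.41908264160156), 0.9455994367599487), ((508.5457458496094, -285.9601135253906), (92.28339385986328, 90.87580108642578), 81.8202133178711))
t: 12.25
ee_pos: [633.0, -187.0, 327.0]
eef_rot: [[-1.0, -0.001, 0.001], [-0.001, 1.0, -0.0], [-0.001, -0.0, -1.0]]
force: [-0.0, -0.2, -1.5]
finger_gap: 93.8
finger_force: 0.0
```

```bash
python3 -m pendant '[{"gripper":1,"xyz":[-0.03,-0.05,0.9],"turn":[0,0,0]},{"gripper":1,"xyz":[0,0,0.9],"turn":[0,0,0]},{"gripper":1,"xyz":[0,0,0.9],"turn":[0,0,0]},{"gripper":1,"xyz":[0,0,0.8],"turn":[0,0,0]},{"gripper":1,"xyz":[0,0,0],"turn":[0,0,0]},{"gripper":-0.2,"xyz":[0,0,0],"turn":[0,0,0]},{"gripper":-0.2,"xyz":[0,0,0],"turn":[0,0,0]},{"gripper":-0.2,"xyz":[0,0,0],"turn":[0,0,0]}]' 20
python3 -m pendant '[{"gripper":-0.2,"xyz":[0,0,0],"turn":[0,0,0]},{"gripper":-0.2,"xyz":[0,0,0],"turn":[0,0,0]},{"gripper":-0.2,"xyz":[0,0,0],"turn":[0,0,0]},{"gripper":-0.2,"xyz":[0,0,0],"turn":[0,0,0]},{"gripper":-0.2,"xyz":[0,0,0],"turn":[0,0,0]}]' 20
```

```text
t: 13.05
ee_pos: [634.1, -188.8, 241.3]
eef_rot: [[-1.0, -0.0, 0.002], [-0.0, 1.0, -0.001], [-0.002, -0.001, -1.0]]
force: [0.1, -0.3, -0.1]
finger_gap: 73.6
finger_force: 0.0
t: 13.55
ee_pos: [634.0, -189.0, 240.6]
eef_rot: [[-1.0, -0.0, 0.001], [-0.0, 1.0, -0.0], [-0.001, -0.0, -1.0]]
force: [-1.7, -1.1, 6.0]
finger_gap: 55.3
finger_force: 20.0
```

```bash
python3 -m pendant '[{"gripper":-0.2,"xyz":[0,0,-0.6],"turn":[0,0,0]},{"gripper":-0.2,"xyz":[0,0,-1],"turn":[0,0,0]},{"gripper":-0.2,"xyz":[0,0,-1],"turn":[0,0,0]},{"gripper":-0.2,"xyz":[0,0,-1],"turn":[0,0,0]},{"gripper":-0.2,"xyz":[0,0,-1],"turn":[0,0,0]},{"gripper":-0.2,"xyz":[0.2,0,-1],"turn":[0,0,0]},{"gripper":-0.2,"xyz":[0.6,0.4,0],"turn":[0,0,0]},{"gripper":-0.2,"xyz":[0.6,0.8,0],"turn":[0,0,0]}]'
python3 -m pendant '[{"gripper":-0.2,"xyz":[0.6,0.8,0],"turn":[0,0,0]},{"gripper":-0.2,"xyz":[0.6,0.8,0],"turn":[0,0,0]},{"gripper":-0.2,"xyz":[0.6,0.8,0],"turn":[0,0,0]},{"gripper":-0.2,"xyz":[0.6,0.8,0],"turn":[0,0,0]},{"gripper":-0.2,"xyz":[0.6,0.8,0],"turn":[0,0,0]},{"gripper":-0.2,"xyz":[0.6,0.8,0],"turn":[0,0,0]},{"gripper":-0.2,"xyz":[0.6,0.8,0],"turn":[0,0,0]},{"gripper":-0.2,"xyz":[0.4,0.8,0],"turn":[0,0,0]}]'
python3 -m pendant '[{"gripper":-0.2,"xyz":[0,0.8,0],"turn":[0,0,0]},{"gripper":-0.2,"xyz":[0,0.8,0],"turn":[0,0,0]},{"gripper":-0.2,"xyz":[0,0.8,0],"turn":[0,0,0]},{"gripper":-0.2,"xyz":[0,0.8,0],"turn":[0,0,0]},{"gripper":-0.2,"xyz":[0,0.8,0],"turn":[0,0,0]},{"gripper":-0.2,"xyz":[0,0.6,0],"turn":[0,0,0]},{"gripper":-0.2,"xyz":[0,0,0],"turn":[0,0,0]},{"gripper":-0.2,"xyz":[0,0,0],"turn":[0,0,0]}]'
```

```text
t: 14.35
ee_pos: [598.3, -159.2, 381.2]
eef_rot: [[-1.0, 0.001, 0.001], [0.001, 1.0, -0.0], [-0.001, -0.0, -1.0]]
force: [0.2, 0.1, -2.6]
finger_gap: 55.2
finger_force: 20.0
t: 15.15
ee_pos: [482.9, 2.0, 380.7]
eef_rot: [[-1.0, -0.0, -0.0], [-0.0, 1.0, 0.0], [0.0, 0.0, -1.0]]
force: [-0.2, -0.7, -1.6]
finger_gap: 55.2
finger_force: 20.0
t: 15.95
ee_pos: [483.7, 116.0, 380.4]
eef_rot: [[-1.0, -0.001, -0.0], [-0.001, 1.0, -0.0], [0.0, -0.0, -1.0]]
force: [-0.0, 0.3, -1.5]
finger_gap: 55.6
finger_force: 20.0
```

```bash
python3 -m pendant '[{"gripper":-0.2,"xyz":[0,0.8,0],"turn":[0,0,0]},{"gripper":-0.2,"xyz":[0.02,0.64,0],"turn":[0,0,0]},{"gripper":-0.2,"xyz":[0,0,0],"turn":[0,0,0]},{"gripper":-0.2,"xyz":[0,0,0],"turn":[0,0,0]},{"gripper":-0.2,"xyz":[0,0,0.4],"turn":[0,0,0]},{"gripper":-0.2,"xyz":[0,0,0.2],"turn":[0,0,0]},{"gripper":-0.2,"xyz":[0,0,0],"turn":[0,0,0]}]'
python3 - <<'E'
from h import *
from rig import capture
s,c=wrist("w5");print(s["ee_pos"])
C=cloud(c);m=(abs(C[...,2]-224)<7)&(np.hypot(C[...,0]-483,C[...,1]-152)<38)
print(m.sum(),cv2.minEnclosingCircle(C[m][:,:2].astype(np.float32)),np.median(C[m][:,2]))
a=capture("scene");cv2.imwrite("pics/s5.png",cv2.resize(a["image"][20:240,100:420,::-1],None,fx=2,fy=2))
E
```

```text
t: 16.65
ee_pos: [483.3, 151.6, 364.0]
eef_rot: [[-1.0, 0.0, -0.002], [0.0, 1.0, -0.0], [0.002, -0.0, -1.0]]
force: [0.3, -0.8, -1.0]
finger_gap: 55.4
finger_force: 20.0
[483.32833907 151.59750818 363.99481241]
8288 ((475.89117431640625, 152.06015014648438), 36.777061462402344) 222.6363955995567
```

View pics/s5.png

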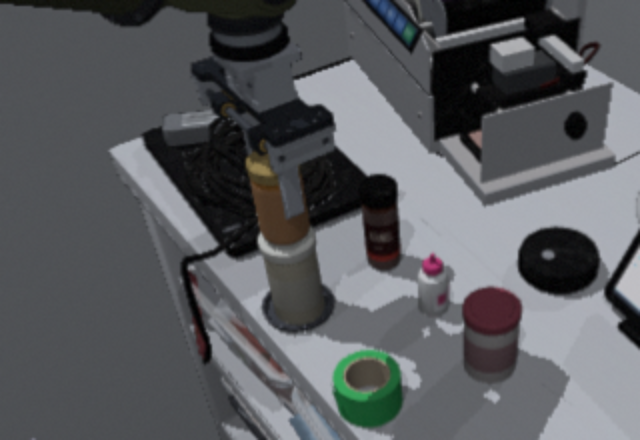

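The jar hangs just above the tub lid at about (285,240) and looks aligned. Lowering gently to contact.

```bash
python3 -m pendant '[{"gripper":-0.2,"xyz":[0,0,0.12],"turn":[0,0,0]},{"gripper":-0.2,"xyz":[0,0,0.04],"turn":[0,0,0]},{"gripper":-0.2,"xyz":[0,0,0],"turn":[0,0,0]}]'
```

```text
t: 17.05
ee_pos: [483.4, 152.1, 361.0]
eef_rot: [[-1.0, -0.0, -0.0], [-0.0, 1.0, -0.0], [0.0, -0.0, -1.0]]
force: [-0.3, 0.2, -2.3]
finger_gap: 55.1
finger_force: 20.0
```

```bash
python3 -m pendant '[{"gripper":-0.2,"xyz":[0,0,0.06],"turn":[0,0,0]},{"gripper":-0.2,"xyz":[0,0,0],"turn":[0,0,0]}]'
```

```text
t: 17.25
ee_pos: [483.4, 152.1, 359.5]
eef_rot: [[-1.0, -0.0, -0.0], [-0.0, 1.0, -0.0], [0.0, -0.0, -1.0]]
force: [0.8, -0.1, -1.7]
finger_gap: 55.2
finger_force: 20.0
```

```bash
python3 -m pendant '[{"gripper":-0.2,"xyz":[0,0,0.05],"turn":[0,0,0]},{"gripper":-0.2,"xyz":[0,0,0],"turn":[0,0,0]}]'
```

```text
t: 17.45
ee_pos: [483.4, 152.1, 358.6]
eef_rot: [[-1.0, -0.0, 0.001], [-0.0, 1.0, 0.0], [-0.001, 0.0, -1.0]]
force: [0.6, -0.6, 1.4]
finger_gap: 55.0
finger_force: 20.0
```

```bash
python3 -m pendant '[{"gripper":1,"xyz":[0,0,0],"turn":[0,0,0]},{"gripper":1,"xyz":[0,0,0],"turn":[0,0,0]},{"gripper":1,"xyz":[0,0,0],"turn":[0,0,0]},{"gripper":1,"xyz":[0,0,0],"turn":[0,0,0]},{"gripper":1,"xyz":[0,0,-0.5],"turn":[0,0,0]},{"gripper":1,"xyz":[0,0,-0.8],"turn":[0,0,0]},{"gripper":1,"xyz":[0,0,-0.8],"turn":[0,0,0]},{"gripper":1,"xyz":[0,0,-0.8],"turn":[0,0,0]}]'
python3 -m pendant '[{"gripper":1,"xyz":[0,0,-0.8],"turn":[0,0,0]},{"gripper":1,"xyz":[0,0,0],"turn":[0,0,0]},{"gripper":1,"xyz":[0,0,0],"turn":[0,0,0]}]'
python3 - <<'E'
from h import *
s,c=wrist("w6");print(s["ee_pos"],s["finger_gap"])
C=cloud(c);m=(abs(C[...,2]-218)<5)&(np.hypot(C[...,0]-483,C[...,1]-152)<38)
print(m.sum(),cv2.minEnclosingCircle(C[m][:,:2].astype(np.float32)),np.median(C[m][:,2]))
E
```

```text
t: 18.25
ee_pos: [483.3, 152.1, 432.7]
eef_rot: [[-1.0, -0.0, 0.001], [-0.0, 1.0, 0.0], [-0.001, 0.0, -1.0]]
force: [-0.1, 0.3, 0.1]
finger_gap: 94.1
finger_force: 0.0
t: 18.55
ee_pos: [483.2, 152.1, 451.0]
eef_rot: [[-1.0, -0.0, 0.0], [-0.0, 1.0, 0.0], [-0.0, 0.0, -1.0]]
force: [-0.2, 0.1, -0.3]
finger_gap: 94.0
finger_force: 0.0
[483.24860036 152.05550806 450.95788254] 93.97723775442546
4216 ((484.3497619628906, 153.0072784423828), 28.759929656982422) 217.27812633008955
```

The jar is at (484.3,153.0) with its lid at z 217, about 1 mm off centre. Next, the short tub at (611.8,-65.2).

```bash
python3 -m pendant '[{"gripper":1,"xyz":[-0.5,-0.9,0],"turn":[0,0,0]},{"gripper":1,"xyz":[-0.5,-0.9,0],"turn":[0,0,0]},{"gripper":1,"xyz":[-0.5,-0.9,0],"turn":[0,0,0]},{"gripper":1,"xyz":[-0.5,-0.9,0],"turn":[0,0,0]},{"gripper":1,"xyz":[-0.5,-0.9,0],"turn":[0,0,0]},{"gripper":1,"xyz":[-0.5,-0.9,0.4],"turn":[0,0,0]},{"gripper":1,"xyz":[-0.5,-0.9,0.8],"turn":[0,0,0]},{"gripper":1,"xyz":[-0.5,-0.9,0.8],"turn":[0,0,0]}]'
python3 -m pendant '[{"gripper":1,"xyz":[-0.5,-0.9,0.8],"turn":[0,0,0]},{"gripper":1,"xyz":[-0.6,-0.6,0.4],"turn":[0,0,0]},{"gripper":1,"xyz":[0,0,0],"turn":[0,0,0]},{"gripper":1,"xyz":[0,0,0],"turn":[0,0,0]}]'
python3 - <<'E'
from h import *
s,c=wrist("w7");print(s["ee_pos"],s["finger_gap"])
C=cloud(c);m=(abs(C[...,2]-96)<5)&(np.hypot(C[...,0]-611,C[...,1]+65)<40)
print(m.sum(),cv2.minEnclosingCircle(C[m][:,:2].astype(np.float32)),np.median(C[m][:,2]))
E
```

```text
t: 19.4
ee_pos: [583.7, -28.9, 399.3]
eef_rot: [[-1.0, -0.0, -0.001], [-0.0, 1.0, 0.0], [0.001, 0.0, -1.0]]
force: [-0.0, 0.9, 0.3]
finger_gap: 93.8
finger_force: 0.0
t: 19.8
ee_pos: [610.8, -65.3, 370.0]
eef_rot: [[-1.0, 0.0, -0.002], [0.0, 1.0, 0.0], [0.002, 0.0, -1.0]]
force: [0.9, 0.4, 0.5]
finger_gap: 93.9
finger_force: 0.0
[610.80982453 -65.28725584 369.99076555] 93.8565545284066
4191 ((612.1033935546875, -64.75460815429688), 33.06595230102539) 94.39043247102387
```

```bash
python3 -m pendant '[{"gripper":1,"xyz":[-0.04,0.02,0.9],"turn":[0,0,0]},{"gripper":1,"xyz":[0,0,0.9],"turn":[0,0,0]},{"gripper":1,"xyz":[0,0,0.9],"turn":[0,0,0]},{"gripper":1,"xyz":[0,0,0.9],"turn":[0,0,0]},{"gripper":1,"xyz":[0,0,0.9],"turn":[0,0,0]},{"gripper":1,"xyz":[0,0,0.8],"turn":[0,0,0]},{"gripper":1,"xyz":[0,0,0],"turn":[0,0,0]},{"gripper":1,"xyz":[0,0,0],"turn":[0,0,0]}]'
python3 -m pendant '[{"gripper":0,"xyz":[0,0,0],"turn":[0,0,0]},{"gripper":0,"xyz":[0,0,0],"turn":[0,0,0]},{"gripper":0,"xyz":[0,0,0],"turn":[0,0,0]},{"gripper":0,"xyz":[0,0,0],"turn":[0,0,0]},{"gripper":0,"xyz":[0,0,0],"turn":[0,0,0]},{"gripper":0,"xyz":[0,0,0],"turn":[0,0,0]},{"gripper":0,"xyz":[0,0,0],"turn":[0,0,0]},{"gripper":0,"xyz":[0,0,0],"turn":[0,0,0]}]' 20
```

```text
t: 20.65
ee_pos: [611.9, -64.3, 239.5]
eef_rot: [[-1.0, -0.001, 0.001], [-0.001, 1.0, -0.0], [-0.001, -0.0, -1.0]]
force: [0.2, 0.5, 0.1]
finger_gap: 94.7
finger_force: 0.0
t: 21.45
ee_pos: [612.0, -65.0, 238.8]
eef_rot: [[-1.0, -0.0, 0.001], [-0.0, 1.0, -0.0], [-0.001, -0.0, -1.0]]
force: [-0.3, -2.9, 5.2]
finger_gap: 64.4
finger_force: 20.0
```

```bash
python3 -m pendant '[{"gripper":0,"xyz":[0,0,-0.6],"turn":[0,0,0]},{"gripper":0,"xyz":[0,0,-1],"turn":[0,0,0]},{"gripper":0,"xyz":[0,0,-1],"turn":[0,0,0]},{"gripper":0,"xyz":[0.4,-0.4,0],"turn":[0,0,0]},{"gripper":0,"xyz":[0.4,-0.8,0],"turn":[0,0,0]},{"gripper":0,"xyz":[0.4,-0.8,0],"turn":[0,0,0]},{"gripper":0,"xyz":[0.4,-0.8,0],"turn":[0,0,0]},{"gripper":0,"xyz":[0.4,-0.8,0],"turn":[0,0,0]}]'
python3 -m pendant '[{"gripper":0,"xyz":[0.4,-0.8,0],"turn":[0,0,0]},{"gripper":0,"xyz":[0.4,-0.8,0],"turn":[0,0,0]},{"gripper":0,"xyz":[0.4,-0.8,0],"turn":[0,0,0]},{"gripper":0,"xyz":[0.4,-0.8,0],"turn":[0,0,0]},{"gripper":0,"xyz":[0.4,-0.8,0],"turn":[0,0,0]},{"gripper":0,"xyz":[0.1,-0.8,0],"turn":[0,0,0]},{"gripper":0,"xyz":[0,0,0],"turn":[0,0,0]},{"gripper":0,"xyz":[0,0,0],"turn":[0,0,0]}]'
python3 - <<'E'
from h import *
s,c=wrist("w8");print(s["ee_pos"],s["finger_gap"],s["joint_positions"])
for hi in(105,120): print(blob(c,tuple(cv2.projectPoints(np.array([[508.6,-286,3]]),*(lambda M:(cv2.Rodrigues(M[:3,:3])[0],M[:3,3]))(np.linalg.inv(c["pose"])),K(c),np.float64(c["distortion"]))[0].ravel().astype(int)),6,70,0,hi)[1])
E
```

```text
t: 22.25
ee_pos: [560.5, -156.0, 302.1]
eef_rot: [[-1.0, -0.0, -0.002], [-0.0, 1.0, 0.001], [0.002, 0.001, -1.0]]
force: [0.4, -0.3, -2.7]
finger_gap: 64.5
finger_force: 20.0
t: 23.05
ee_pos: [508.8, -274.9, 302.4]
eef_rot: [[-1.0, 0.001, -0.001], [0.001, 1.0, 0.001], [0.001, 0.001, -1.0]]
force: [0.2, 0.7, -2.5]
finger_gap: 64.1
finger_force: 20.0
[ 508.78929232 -274.94330875  302.42029832] 64.09853446145924 [-5.58782255e-01  4.62885542e-01  1.54608711e+00  1.84016033e-04
  1.13434566e+00 -2.12892467e+00]
((501.2856750488281, -285.091552734375), (89.96637725830078, 73.85643005371094), 82.0050048828125)
((501.2480163574219, -284.9118347167969), (90.84239196777344, 73.98011779785156), 82.0055923461914)
```

View pics/w8.png

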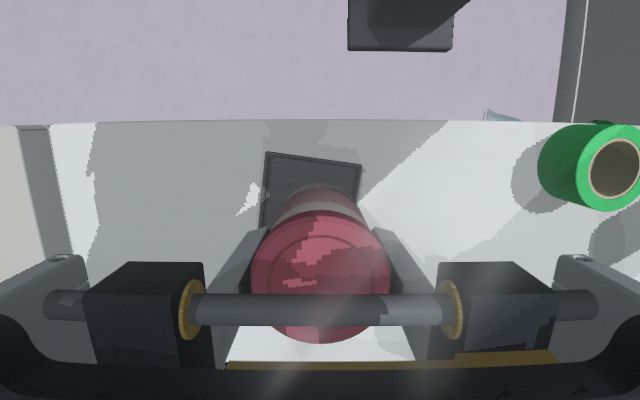

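The tub is held upright and the visible near edge of the dish, (262..360,155), matches a centre of (509,-286). Shifting 11 mm in -y, then lowering.

```bash
python3 -m pendant '[{"gripper":0,"xyz":[0,-0.45,0],"turn":[0,0,0]},{"gripper":0,"xyz":[0,0,0],"turn":[0,0,0]},{"gripper":0,"xyz":[0,0,0.8],"turn":[0,0,0]},{"gripper":0,"xyz":[0,0,0.8],"turn":[0,0,0]},{"gripper":0,"xyz":[0,0,0.5],"turn":[0,0,0]},{"gripper":0,"xyz":[0,0,0.12],"turn":[0,0,0]},{"gripper":0,"xyz":[0,0,0],"turn":[0,0,0]},{"gripper":0,"xyz":[0,0,0],"turn":[0,0,0]}]'
```

```text
t: 23.9
ee_pos: [509.7, -286.2, 248.8]
eef_rot: [[-1.0, -0.0, 0.001], [-0.0, 1.0, -0.001], [-0.001, -0.001, -1.0]]
force: [0.6, -0.4, -2.0]
finger_gap: 64.0
finger_force: 20.0
```

```bash
python3 -m pendant '[{"gripper":0,"xyz":[0.02,0,0.16],"turn":[0,0,0]},{"gripper":0,"xyz":[0,0,0],"turn":[0,0,0]},{"gripper":0,"xyz":[0,0,0.06],"turn":[0,0,0]},{"gripper":0,"xyz":[0,0,0],"turn":[0,0,0]}]'
```

```text
t: 24.3
ee_pos: [508.9, -286.2, 242.3]
eef_rot: [[-1.0, -0.0, -0.0], [-0.0, 1.0, 0.0], [0.0, 0.0, -1.0]]
force: [0.5, 0.4, -2.9]
finger_gap: 64.4
finger_force: 20.0
```

```bash
python3 -m pendant '[{"gripper":0,"xyz":[0,0,0.04],"turn":[0,0,0]},{"gripper":0,"xyz":[0,0,0],"turn":[0,0,0]}]'
```

```text
t: 24.5
ee_pos: [509.1, -286.2, 241.8]
eef_rot: [[-1.0, -0.0, 0.001], [-0.0, 1.0, -0.0], [-0.001, -0.0, -1.0]]
force: [-1.5, -1.2, 2.8]
finger_gap: 64.2
finger_force: 20.0
```

```bash
python3 -m pendant '[{"gripper":1,"xyz":[0,0,0],"turn":[0,0,0]},{"gripper":1,"xyz":[0,0,0],"turn":[0,0,0]},{"gripper":1,"xyz":[0,0,0],"turn":[0,0,0]},{"gripper":1,"xyz":[0,0,0],"turn":[0,0,0]},{"gripper":1,"xyz":[0,0,-0.6],"turn":[0,0,0]},{"gripper":1,"xyz":[0,0,-0.9],"turn":[0,0,0]},{"gripper":1,"xyz":[0,0,-0.9],"turn":[0,0,0]},{"gripper":1,"xyz":[0,0,-0.9],"turn":[0,0,0]}]'
python3 -m pendant '[{"gripper":1,"xyz":[0,0,-0.9],"turn":[0,0,0]},{"gripper":1,"xyz":[0,0,-0.9],"turn":[0,0,0]},{"gripper":1,"xyz":[0,0,0],"turn":[0,0,0]},{"gripper":1,"xyz":[0,0,0],"turn":[0,0,0]}]'
python3 - <<'E'
from h import *
s,c=wrist("w9");print(s["ee_pos"],s["finger_gap"])
C=cloud(c);m=(abs(C[...,2]-99)<5)&(np.hypot(C[...,0]-509,C[...,1]+286)<40)
print(m.sum(),cv2.minEnclosingCircle(C[m][:,:2].astype(np.float32)),np.median(C[m][:,2]))
E
python3 -m pendant '[{"gripper":1,"xyz":[-0.55,0.9,0],"turn":[0,0,0]},{"gripper":1,"xyz":[-0.55,0.9,0],"turn":[0,0,0]},{"gripper":1,"xyz":[-0.55,0.9,0],"turn":[0,0,0]},{"gripper":1,"xyz":[-0.55,0.9,0],"turn":[0,0,0]},{"gripper":1,"xyz":[-0.55,0.9,0],"turn":[0,0,0]},{"gripper":1,"xyz":[-0.55,0.9,0],"turn":[0,0,0]},{"gripper":1,"xyz":[-0.55,0.9,0],"turn":[0,0,0]},{"gripper":1,"xyz":[-0.5,0.9,0],"turn":[0,0,0]}]'
python3 -m pendant '[{"gripper":1,"xyz":[0,0.9,0],"turn":[0,0,0]},{"gripper":1,"xyz":[0,0.9,0],"turn":[0,0,0]},{"gripper":1,"xyz":[0,0.9,0],"turn":[0,0,0]},{"gripper":1,"xyz":[0,0.9,0],"turn":[0,0,0]},{"gripper":1,"xyz":[0,0.9,0],"turn":[0,0,0]},{"gripper":1,"xyz":[0,0.9,0],"turn":[0,0,0]},{"gripper":1,"xyz":[0,0.9,0],"turn":[0,0,0]},{"gripper":1,"xyz":[0,0.9,0],"turn":[0,0,0]}]'
python3 -m pendant '[{"gripper":1,"xyz":[0,0.9,0],"turn":[0,0,0]},{"gripper":1,"xyz":[0,0.9,0],"turn":[0,0,0]},{"gripper":1,"xyz":[0,0.9,0],"turn":[0,0,0]},{"gripper":1,"xyz":[0,0.4,0],"turn":[0,0,0]},{"gripper":1,"xyz":[0,0,0],"turn":[0,0,0]},{"gripper":1,"xyz":[0,0,0],"turn":[0,0,0]}]'
python3 - <<'E'
from h import *
s,c=wrist("w10");print(s["ee_pos"],s["finger_gap"])
C=cloud(c);m=(abs(C[...,2]-125)<5)&(np.hypot(C[...,0]-617,C[...,1]-161)<30)
print(m.sum(),cv2.minEnclosingCircle(C[m][:,:2].astype(np.float32)),np.median(C[m][:,2]))
E
```

```text
t: 25.3
ee_pos: [508.9, -286.1, 326.0]
eef_rot: [[-1.0, -0.0, 0.001], [-0.0, 1.0, -0.0], [-0.001, -0.0, -1.0]]
force: [0.7, -0.4, -0.0]
finger_gap: 93.8
finger_force: 0.0
t: 25.7
ee_pos: [508.8, -286.0, 369.3]
eef_rot: [[-1.0, -0.0, 0.001], [-0.0, 1.0, -0.0], [-0.001, -0.0, -1.0]]
force: [-0.3, -0.4, -0.5]
finger_gap: 93.7
finger_force: 0.0
[ 508.8158281  -286.02277509  369.26533455] 93.71119940444305
4327 ((509.18359375, -285.7713317871094), 33.214698791503906) 97.37089952848893
t: 26.55
ee_pos: [618.2, -105.1, 367.5]
eef_rot: [[-1.0, -0.0, -0.002], [-0.0, 1.0, 0.0], [0.002, 0.0, -1.0]]
force: [-0.1, -0.5, 0.1]
finger_gap: 94.1
finger_force: 0.0
t: 27.35
ee_pos: [617.5, 74.8, 367.6]
eef_rot: [[-1.0, -0.0, -0.002], [-0.0, 1.0, -0.0], [0.002, -0.0, -1.0]]
force: [0.7, -0.6, -0.0]
finger_gap: 94.0
finger_force: 0.0
t: 27.95
ee_pos: [617.7, 150.7, 368.4]
eef_rot: [[-1.0, -0.0, -0.001], [-0.0, 1.0, -0.0], [0.001, -0.0, -1.0]]
force: [-0.3, 0.3, -0.6]
finger_gap: 93.5
finger_force: 0.0
[617.70692953 150.73093099 368.38686779] 93.54562560262842
2679 ((618.603759765625, 162.90127563476562), 23.869277954101562) 124.23690457936522
```

View pics/w10.png

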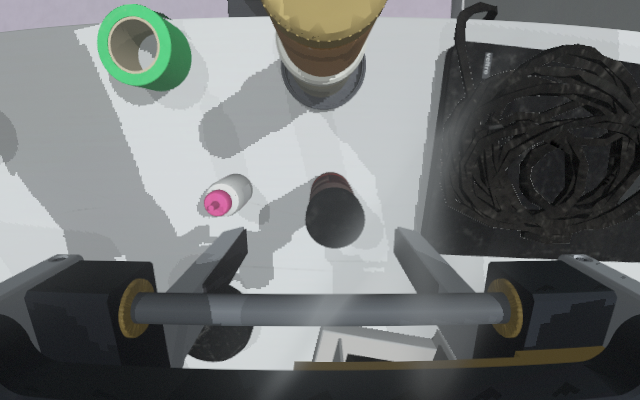

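Slim jar is at (618.6,162.8). In the picture its lid is at (335,217) and the squeeze bottle stands clear at (218,203). The short tub is at (509.2,-285.8), well centred. Descending on the slim jar.

```bash
python3 -m pendant '[{"gripper":1,"xyz":[-0.04,0.48,0],"turn":[0,0,0]},{"gripper":1,"xyz":[0,0,0.8],"turn":[0,0,0]},{"gripper":1,"xyz":[0,0,0.9],"turn":[0,0,0]},{"gripper":1,"xyz":[0,0,0.9],"turn":[0,0,0]},{"gripper":1,"xyz":[0,0,0.9],"turn":[0,0,0]},{"gripper":1,"xyz":[0,0,0.9],"turn":[0,0,0]},{"gripper":1,"xyz":[0,0,0],"turn":[0,0,0]},{"gripper":1,"xyz":[0,0,0],"turn":[0,0,0]}]'
python3 -m pendant '[{"gripper":-0.4,"xyz":[0,0,0],"turn":[0,0,0]},{"gripper":-0.4,"xyz":[0,0,0],"turn":[0,0,0]},{"gripper":-0.4,"xyz":[0,0,0],"turn":[0,0,0]},{"gripper":-0.4,"xyz":[0,0,0],"turn":[0,0,0]},{"gripper":-0.4,"xyz":[0,0,0],"turn":[0,0,0]},{"gripper":-0.4,"xyz":[0,0,0],"turn":[0,0,0]},{"gripper":-0.4,"xyz":[0,0,0],"turn":[0,0,0]},{"gripper":-0.4,"xyz":[0,0,0],"turn":[0,0,0]}]' 20
python3 -m pendant '[{"gripper":-0.4,"xyz":[0,0,0],"turn":[0,0,0]},{"gripper":-0.4,"xyz":[0,0,0],"turn":[0,0,0]}]'
```

```text
t: 28.8
ee_pos: [618.9, 163.5, 259.5]
eef_rot: [[-1.0, 0.0, 0.0], [0.0, 1.0, 0.0], [-0.0, 0.0, -1.0]]
force: [0.0, -0.2, 0.2]
finger_gap: 93.9
finger_force: 0.0
t: 29.6
ee_pos: [618.7, 163.3, 258.9]
eef_rot: [[-1.0, -0.0, 0.0], [-0.0, 1.0, -0.0], [-0.0, -0.0, -1.0]]
force: [-0.1, -1.1, 1.4]
finger_gap: 45.2
finger_force: 20.0
t: 29.8
ee_pos: [618.7, 163.4, 259.0]
eef_rot: [[-1.0, -0.0, 0.0], [-0.0, 1.0, -0.0], [-0.0, -0.0, -1.0]]
force: [0.5, -0.7, 0.3]
finger_gap: 45.5
finger_force: 20.0
```

```bash
python3 -m pendant '[{"gripper":-0.4,"xyz":[0,0,-0.6],"turn":[0,0,0]},{"gripper":-0.4,"xyz":[0,0,-1],"turn":[0,0,0]},{"gripper":-0.4,"xyz":[0,0,-1],"turn":[0,0,0]},{"gripper":-0.4,"xyz":[0,0,-1],"turn":[0,0,0]},{"gripper":-0.4,"xyz":[0,0,-1],"turn":[0,0,0]},{"gripper":-0.4,"xyz":[0,-0.4,-0.2],"turn":[0,0,0]},{"gripper":-0.4,"xyz":[0,-0.8,0],"turn":[0,0,0]},{"gripper":-0.4,"xyz":[0,-0.8,0],"turn":[0,0,0]}]'
python3 -m pendant '[{"gripper":-0.4,"xyz":[0,-0.8,0],"turn":[0,0,0]},{"gripper":-0.4,"xyz":[0,-0.8,0],"turn":[0,0,0]},{"gripper":-0.4,"xyz":[0,-0.8,0],"turn":[0,0,0]},{"gripper":-0.4,"xyz":[0,-0.8,0],"turn":[0,0,0]},{"gripper":-0.4,"xyz":[0,-0.8,0],"turn":[0,0,0]},{"gripper":-0.4,"xyz":[0.4,-0.8,0],"turn":[0,0,0]},{"gripper":-0.4,"xyz":[0.4,-0.8,0],"turn":[0,0,0]},{"gripper":-0.4,"xyz":[0.4,-0.8,0],"turn":[0,0,0]}]'
python3 -m pendant '[{"gripper":-0.4,"xyz":[0.4,-0.8,0],"turn":[0,0,0]},{"gripper":-0.4,"xyz":[0.4,-0.8,0],"turn":[0,0,0]},{"gripper":-0.4,"xyz":[0.4,-0.8,0],"turn":[0,0,0]},{"gripper":-0.4,"xyz":[0.4,-0.8,0],"turn":[0,0,0]},{"gripper":-0.4,"xyz":[0.4,-0.8,0],"turn":[0,0,0]},{"gripper":-0.4,"xyz":[0.4,-0.8,0],"turn":[0,0,0]},{"gripper":-0.4,"xyz":[0.4,-0.8,0],"turn":[0,0,0]},{"gripper":-0.4,"xyz":[0.4,-0.8,0],"turn":[0,0,0]}]'
python3 -m pendant '[{"gripper":-0.4,"xyz":[0,-0.6,0],"turn":[0,0,0]},{"gripper":-0.4,"xyz":[0,-0.4,0],"turn":[0,0,0]},{"gripper":-0.4,"xyz":[0,0,0],"turn":[0,0,0]},{"gripper":-0.4,"xyz":[0,0,0],"turn":[0,0,0]}]'
```

```text
t: 30.6
ee_pos: [618.4, 112.4, 378.3]
eef_rot: [[-1.0, -0.001, -0.001], [-0.001, 1.0, -0.0], [0.001, -0.0, -1.0]]
force: [-0.5, -0.1, -2.4]
finger_gap: 45.3
finger_force: 20.0
t: 31.4
ee_pos: [587.9, -48.0, 378.0]
eef_rot: [[-1.0, -0.0, -0.001], [-0.0, 1.0, 0.0], [0.001, 0.0, -1.0]]
force: [0.1, 0.4, -1.7]
finger_gap: 45.8
finger_force: 20.0
t: 32.2
ee_pos: [507.7, -207.8, 378.3]
eef_rot: [[-1.0, 0.0, -0.001], [0.0, 1.0, 0.0], [0.001, 0.0, -1.0]]
force: [0.0, 0.5, -2.6]
finger_gap: 45.8
finger_force: 20.0
t: 32.6
ee_pos: [509.0, -231.3, 378.6]
eef_rot: [[-1.0, -0.0, -0.0], [-0.0, 1.0, 0.0], [0.0, 0.0, -1.0]]
force: [0.5, -0.1, -3.1]
finger_gap: 45.6
finger_force: 20.0
```

```bash
python3 -m pendant '[{"gripper":-0.4,"xyz":[0,-0.8,0],"turn":[0,0,0]},{"gripper":-0.4,"xyz":[0,-0.8,0],"turn":[0,0,0]},{"gripper":-0.4,"xyz":[0,-0.57,0],"turn":[0,0,0]},{"gripper":-0.4,"xyz":[0,0,0],"turn":[0,0,0]},{"gripper":-0.4,"xyz":[0,0,0.4],"turn":[0,0,0]},{"gripper":-0.4,"xyz":[0,0,0.2],"turn":[0,0,0]},{"gripper":-0.4,"xyz":[0,0,0],"turn":[0,0,0]},{"gripper":-0.4,"xyz":[0,0,0],"turn":[0,0,0]}]'
python3 - <<'E'
from rig import *
import cv2
a=capture("scene");cv2.imwrite("pics/s11.png",cv2.resize(a["image"][120:330,240:520,::-1],None,fx=2,fy=2))
E
```

```text
t: 33.4
ee_pos: [508.9, -285.5, 363.8]
eef_rot: [[-1.0, -0.001, -0.0], [-0.001, 1.0, 0.0], [0.0, 0.0, -1.0]]
force: [-0.0, 0.1, -1.9]
finger_gap: 45.6
finger_force: 20.0
```

View pics/s11.png

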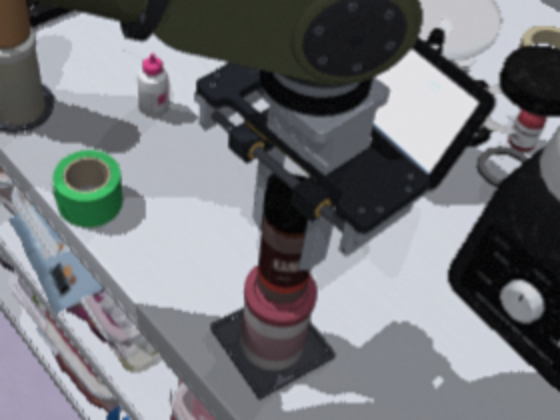

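The slim jar hangs centred just above the pink lid at about (282,285). Lowering to contact at z≈358.

```bash
python3 -m pendant '[{"gripper":-0.4,"xyz":[0,0,0.1],"turn":[0,0,0]},{"gripper":-0.4,"xyz":[0,0,0.04],"turn":[0,0,0]},{"gripper":-0.4,"xyz":[0,0,0],"turn":[0,0,0]},{"gripper":-0.4,"xyz":[0,0,0.04],"turn":[0,0,0]},{"gripper":-0.4,"xyz":[0,0,0],"turn":[0,0,0]}]'
```

```text
t: 33.95
ee_pos: [508.7, -285.9, 359.3]
eef_rot: [[-1.0, -0.0, -0.0], [-0.0, 1.0, 0.0], [0.0, 0.0, -1.0]]
force: [-0.2, 0.2, -3.1]
finger_gap: 45.6
finger_force: 20.0
```

```bash
python3 -m pendant '[{"gripper":-0.4,"xyz":[0,0,0.05],"turn":[0,0,0]},{"gripper":-0.4,"xyz":[0,0,0],"turn":[0,0,0]}]'
```

```text
t: 34.15
ee_pos: [508.7, -285.9, 358.0]
eef_rot: [[-1.0, -0.0, -0.0], [-0.0, 1.0, 0.0], [0.0, 0.0, -1.0]]
force: [0.7, -0.2, -2.2]
finger_gap: 45.4
finger_force: 20.0
```

```bash
python3 -m pendant '[{"gripper":-0.4,"xyz":[0,0,0.03],"turn":[0,0,0]},{"gripper":-0.4,"xyz":[0,0,0],"turn":[0,0,0]}]'
```

```text
t: 34.35
ee_pos: [508.8, -285.9, 357.9]
eef_rot: [[-1.0, -0.0, 0.001], [-0.0, 1.0, -0.0], [-0.001, -0.0, -1.0]]
force: [0.1, -0.3, 2.4]
finger_gap: 45.5
finger_force: 20.0
```

```bash
python3 -m pendant '[{"gripper":1,"xyz":[0,0,0],"turn":[0,0,0]},{"gripper":1,"xyz":[0,0,0],"turn":[0,0,0]},{"gripper":1,"xyz":[0,0,0],"turn":[0,0,0]},{"gripper":1,"xyz":[0,0,0],"turn":[0,0,0]},{"gripper":1,"xyz":[0,0,0],"turn":[0,0,0]},{"gripper":1,"xyz":[0,0,-0.5],"turn":[0,0,0]},{"gripper":1,"xyz":[0,0,-0.8],"turn":[0,0,0]},{"gripper":1,"xyz":[0,0,-0.8],"turn":[0,0,0]}]'
python3 -m pendant '[{"gripper":1,"xyz":[0,0,-0.8],"turn":[0,0,0]},{"gripper":1,"xyz":[0,0,-0.8],"turn":[0,0,0]},{"gripper":1,"xyz":[0,0,-0.4],"turn":[0,0,0]},{"gripper":1,"xyz":[0,0,0],"turn":[0,0,0]},{"gripper":1,"xyz":[0,0,0],"turn":[0,0,0]}]'
python3 - <<'E'
from h import *
from rig import capture
s,c=wrist("w12");print(s["ee_pos"],s["finger_gap"])
C=cloud(c);m=(abs(C[...,2]-224)<5)&(np.hypot(C[...,0]-509,C[...,1]+286)<32)
print(m.sum(),cv2.minEnclosingCircle(C[m][:,:2].astype(np.float32)),np.median(C[m][:,2]))
a=capture("top");C=cloud(a)
for k,x,y,z,R in(('squat',484,153,218,36),('tape',467.5,-27,48,45),('bottle',616,51,85,15)):
    m=(abs(C[...,2]-z)<6)&(np.hypot(C[...,0]-x,C[...,1]-y)<R)
    if m.any(): print(k,m.sum(),cv2.minEnclosingCircle(C[m][:,:2].astype(np.float32)))
cv2.imwrite("pics/s12.png",capture("scene")["image"][:,:,::-1])
E
```

```text
t: 35.15
ee_pos: [508.7, -285.9, 411.4]
eef_rot: [[-1.0, -0.0, 0.0], [-0.0, 1.0, -0.0], [-0.0, -0.0, -1.0]]
force: [0.4, -0.8, 0.2]
finger_gap: 93.8
finger_force: 0.0
t: 35.65
ee_pos: [508.7, -285.9, 459.3]
eef_rot: [[-1.0, -0.0, -0.001], [-0.0, 1.0, 0.0], [0.001, 0.0, -1.0]]
force: [0.9, 0.0, 0.1]
finger_gap: 94.1
finger_force: 0.0
[ 508.69255247 -285.85126156  459.2901922 ] 94.08885508295126
2874 ((508.8221435546875, -286.155029296875), 23.92386245727539) 223.2131885333538
squat 900 ((483.68499755859375, 153.0718994140625), 28.720863342285156)
tape 605 ((467.75396728515625, -26.39738655090332), 37.00539016723633)
bottle 11 ((616.9224243164062, 52.08799743652344), 3.2888011932373047)
```

View pics/s12.png

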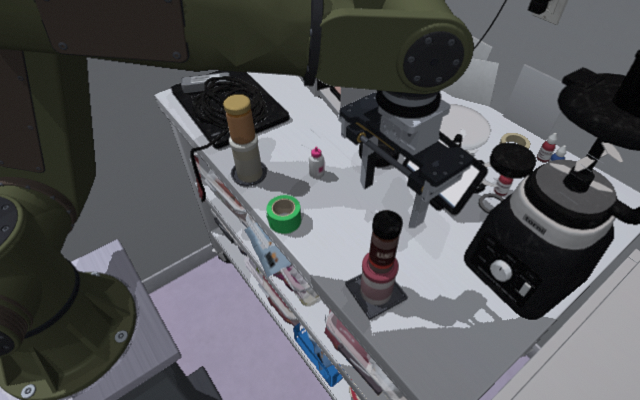

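Both stacks stand upright: round dish stack at (243,140), square dish stack at (380,260). The bottle and tape are where they started, and the gripper is clear. Handing in.

```bash
python3 -c "from rig import *; print(close_job())"
```

```text
the job is handed in; nothing more can be done
None
```

Both stacks are standing upright in their dishes, each piece measured within about 2 mm of the centre of what is under it; the squeeze bottle and tape roll did not move, and the job was handed in at about 36 s.

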